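# Park a tacky glued-up blank in the curing rack

## Task

Push the glued-up wood blank with the fingertips down the lane of the curing rack until it sits squarely against the end stop; the glue on its sides is still tacky, so neither the blank nor the robot may touch either rail, and the blank must not be gripped, lifted or tipped. Then push the keeper's knob, without gripping it, so that the keeper slides fully across the lane behind the blank. Leave the other things on the bench where they are.

Things in the scene. Friction and masses are not known exactly. Their poses are not given: they have to be found in the camera images.
- rack: Curing rack fixed to the bench, heading differently each run: white laminate board 340 (x) x 150 (y) x 12 mm; at its -x end (x = -170 mm) an open apron, then a lane between two rails, closed by an end stop. Origin: centre of the board's underside, on the bench. x runs along the middle of the lane towards the stop, y points to the keeper side, z up; board top at z = 12 mm.
- end_stop (a point): Middle of the foot of the end stop's face, at (+130, 0, 12) mm in the rack's frame. The stop is dark wood, 112 mm wide, 18 mm thick, its top 57 mm above the bench. With the blank against it the blank's origin is at rack x = +95 mm.
- lane_mouth (a point): Middle of the lane's mouth on the board's top, at (-30, 0, 12) mm in the rack's frame. The clear width between the rails is 92 mm (inner faces at rack y = +-46 mm), so a centred blank has 11 mm each side.
- rail_keeper_side: Dark steel guide rail 160 mm long (along the rack's x), 10 mm wide, 25 mm high, top 37 mm above the bench. Origin: centre of its underside, at (+50, +51, 12) mm in the rack's frame.
- rail_plain_side: The other, equal rail, on the side without a keeper. Origin: centre of its underside, at (+50, -51, 12) mm in the rack's frame.
- blank: Glued-up wood blank, light wood with two dark layers: 70 (its x, along the lane) x 70 (its y) x 60 mm tall, about 0.24 kg, loose, standing on the apron before the lane's mouth, off the middle line by up to 20 mm and turned by up to 0.2 rad. Origin: centre of its underside; z up.
- keeper (a joint): Sliding flat steel bolt 14 mm wide, 58 long, 10 thick, crossing above the keeper-side rail at rack x = 38 to 52 mm, 39 to 49 mm above the bench. Value in m: 0 drawn back clear of the lane, 0.045 fully across (it moves to rack -y); friction about 1.5 N, stays where left, starts at 0 to 0.005. Its steel guide block (rack x 20 to 70, y 56 to 75 mm) is at most 50 mm high.
- keeper_knob (a point): Top centre of the keeper's upright round knob: 16 mm diameter, 38 mm tall, standing on the outer end of the bolt, top 87 mm above the bench. With the keeper drawn back it is at (+45, +98) mm in the rack's frame, fully across at (+45, +53) mm.
- glue_bottle: Bystander: white plastic glue bottle, 52 mm diameter, 105 mm tall, upright, beyond the plain-side rail. Origin: centre of its underside.
- wax_jar: Bystander: amber jar with a steel lid, 60 mm diameter, 50 mm tall, on the bench on the keeper side of the rack, near the apron. Origin: centre of its underside.
- offcut: Bystander: wooden offcut, 60 x 34 x 28 mm, on the bench on the keeper side, near the closed end. Origin: centre of its underside.
- mallet: Bystander: hammer with a wooden handle, 200 mm long, lying down, on the bench past the open end of the apron, lying across. Origin: middle of its length, at bench height.
- drive_centre: Bystander: small steel lathe centre standing on its flange, 40 mm diameter, 60 mm tall, past the closed end of the rack. Origin: centre of its underside.
- tape_measure: Bystander: black tape measure, 65 x 38 x 60 mm, standing, past the closed end, towards the plain side. Origin: centre of its underside.
Mind the look-alikes: they are no part of the job. Leave any red look-alike of the blank alone.

How it is judged:
By the outcome, as a careful person would: the job done as asked, in the order asked, and still so for the second after the job is handed in, with the robot touching nothing.
It also fails if it takes over 58 s, if anything falls off the work surface, if the arm or the gripper's body presses on something with over 40 N, if the wrist force passes 120 N, or if a joint passes its speed limit or range.

## Robot

A 6-joint arm with a two-finger parallel gripper is mounted at the origin on the work surface. World frame = base frame: x ahead of the robot, y to its left, z up, the work surface at z = 0. Lengths are in m, angles in rad, forces in N, time in s.
With the tool pointing down it reaches from about 0.375 to 0.9 m from the base axis. Payload 3.1 kg.
Tool frame: the origin (TCP) lies midway between the tips of the shut fingers; the grasp point (between the pads) lies grip_point_offset behind it (grip_point_offset is the distance from the TCP to the grasp point, in m); y points along the fingers, z is the direction in which the jaws open and shut, and the axes are right-handed (so a half turn about y gives the same grasp; the last joint's range is limited). The gripper opens to 87 mm and grips with 3 to 60 N. Pads are 19 mm wide; open, the fingers measure 117 mm over their backs; the gripper's body (75 mm by 190 mm) begins 51 mm behind the grasp point.
Start: joints at [-0.178, 0.527, 1.433, -0, 1.181, -0.178], TCP at [0.625, 0, 0.202] pointing down, gripper open.
Joint ranges: [-3.08, 3.08], [-0.75, 2.2], [0.22, 2.44], [-1.43, 4.57], [0, 2.65], [-2.85, 2.85]. Speed limits (rad/s): [2.79, 2.79, 3.14, 3.14, 3.14, 3.14].

## Interface

Orientations are given as a unit quaternion [x, y, z, w].
In Python, from rig import * gives the robot as it stands.
- The arm moves only by the tool jog_arm, never from a script. Its argument "increments" is a list that holds one entry, the list of rows, each a list of 7 numbers: the turn, a rotation vector about the world's x, y, z in degrees, then the shift along the world's x, y, z in m, then the closure, from -1 (fully open) to 1 (shut), so that 0 is half open. In form: [[[rx, ry, rz, x, y, z, jaw], ...]]. A call has 1 to 8 rows; each row is the pose to reach, as a shift and turn from the pose measured when the call began; what a row does not reach only later rows make up. A row lasts 1/10 s, in which the tool goes at most 50 mm and 8.59 degrees, less where a joint would pass 70% of its speed; a pose out of reach is approached as far as the arm can. A call with a gripper value outside its range is refused whole. The fingers move at their own pace and stop on an object; "squeeze" is the grip in N (left out, the last holds). Time passes only in rows, so rows that repeat a pose let the fingers close. It gives the time, the measured TCP pose, the force and the opening at its end, in the units of the state.
- get_obs(): the state, without advancing time (a new reading comes with each control period).
- camera(name): name is "scene" or "side" or "wrist"; returns the picture (384x512x3 uint8, red, green, blue); there is no depth.
- camera_info(name): a dict with "K" (3x3 intrinsics, pixels), "k1" (the pictures are not rectified: a ray, as slopes to the right and down, at radius r is drawn at 1 + k1 r^2 times it, then the intrinsics apply), "R" (3x3) and "t" (3): a world point X has camera coordinates R X + t. Camera axes: x right, y down, z forward; pixel columns grow to the right and rows downward; lengths in m; the calibration is good to about 2 mm. A picture is of the moment at which its call begins: read the wrist's pose just before it. camera_info takes no time and is no camera call; for the wrist camera it gives the pose at the moment of the call.
- hand_in(): hands the job in, once; it reports no verdict.
The state is a dict: "time": time; "q": joint angles; "joint_velocities": joint speeds; "joint_torque": joint torques, N m; "position": TCP position; "tool_rot": TCP orientation; "ft_force": force on the tool from outside, world axes, zero at the start; "moment": the same for the moment, N m; "grip_width": finger opening in m.
Only numpy, scipy, OpenCV 4.12 (cv2) and the standard library are available. Lean on these libraries where they do the work, as an engineer would, in place of code of your own. Each camera call takes 0.05 s, during which the arm holds its last target.

## Working session

There is one attempt and no reset: what is moved stays moved. The work goes in short steps, Python scripts to look and compute and a tool call to move; the robot and the scene stay as the last step left them, time stands still between calls to the robot, and variables do not carry over. Pictures are saved under pics/ and viewed, and the job is handed in when it is done.

Besides the shell and the picture viewer there is one more tool, called as name(argument=value, ...), one argument or row to a line, values as JSON. jog_arm: Moves the arm, as the interface text tells. Its arguments: {"type":"object","properties":{"increments":{"type":"array","items":{"type":"array","items":{"type":"array","items":{"type":"number"}}}},"squeeze":{"type":"number"}},"required":["increments"]}

```bash
ls; mkdir -p pics; python3 - <<'E'
from rig import *
import cv2
o=get_obs();print({k:(v if not hasattr(v,'round') else v) for k,v in o.items()})
for n in ["scene","side","wrist"]:
    im=camera(n);cv2.imwrite(f"pics/{n}0.png",im[:,:,::-1]);print(n,camera_info(n))
E
```

```text
pics
{'time': 0.0, 'q': array([-1.78467338e-01,  5.28485617e-01,  1.43386699e+00, -6.77961615e-06,
        1.18140739e+00, -1.78513958e-01]), 'joint_velocities': array([-0.00073379, -0.00011783,  0.00021044,  0.00061841, -0.00082626,
       -0.00089724]), 'joint_torque': array([-5.45745443e-04, -4.40045428e+01, -1.76593530e+01,  6.32597599e-02,
        5.83207863e-02, -1.53719384e-04]), 'position': array([6.24237639e-01, 1.85320486e-04, 2.01270971e-01]), 'tool_rot': array([-0.50045085,  0.50061557, -0.49935924,  0.49957316]), 'ft_force': array([0.92930591, 0.64193616, 0.58720842]), 'moment': array([ 0.01428883, -0.0157573 , -0.00608175]), 'grip_width': 0.08704041448183168}
scene {'K': array([[420.5241132 ,   0.        , 256.33458958],
       [  0.        , 420.5241132 , 181.75472215],
       [  0.        ,   0.        ,   1.        ]]), 'k1': -0.0851889894065136, 'R': array([[ 0.67089437,  0.74143487, -0.01323188],
       [ 0.43492782, -0.40787545, -0.80279226],
       [-0.60061513,  0.53283389, -0.59611199]]), 't': array([-0.41193454, -0.17234951,  1.31432586])}
side {'K': array([[425.83265523,   0.        , 260.16850162],
       [  0.        , 425.83265523, 189.38205726],
       [  0.        ,   0.        ,   1.        ]]), 'k1': -0.004771363643016757, 'R': array([[ 0.86982954, -0.49285564,  0.0221333 ],
       [-0.26545131, -0.50536144, -0.82106359],
       [ 0.41585114,  0.70831005, -0.57040748]]), 't': array([-0.46707793,  0.22989771,  0.7691455 ])}
wrist {'K': array([[289.78927716,   0.        , 252.85657802],
       [  0.        , 289.78927716, 188.19513677],
       [  0.        ,   0.        ,   1.        ]]), 'k1': -0.07496485945438004, 'R': array([[ 9.99999741e-01, -1.62000644e-05, -7.19140416e-04],
       [ 1.87461195e-04, -9.59330647e-01,  2.82284739e-01],
       [-6.94466471e-04, -2.82284801e-01, -9.59330396e-01]]), 't': array([-0.62437985, -0.03372146,  0.39112496])}
```

View pics/scene0.png

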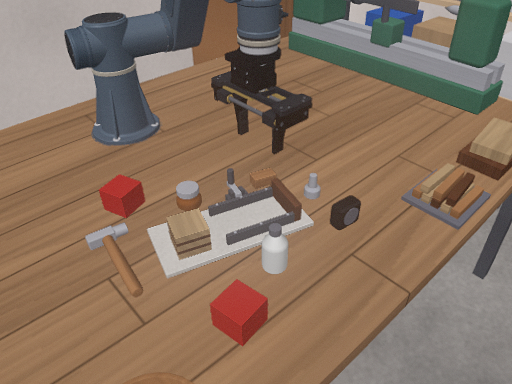

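View pics/side0.png

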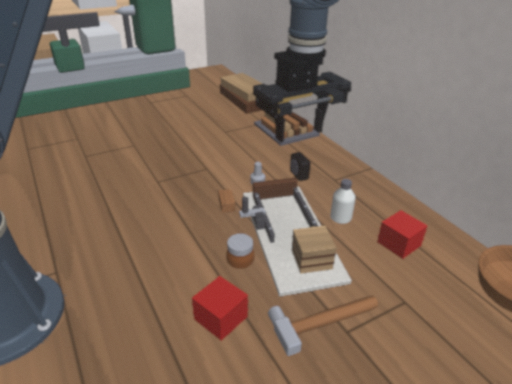

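View pics/wrist0.png

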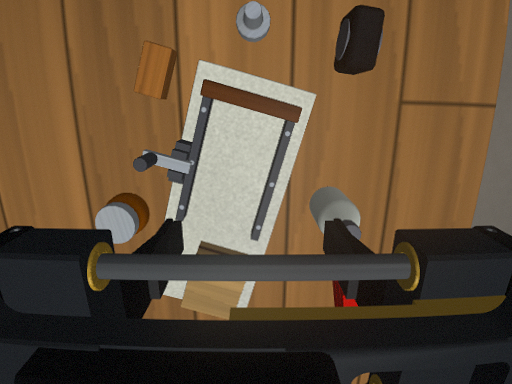

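```bash
cat > h.py <<'E'
import numpy as np,cv2
def ray(info,uv):
    K=info['K'];d=np.array([info['k1'],0,0,0.])
    p=cv2.undistortPoints(np.array(uv,float).reshape(-1,1,2),K,d).reshape(-1,2)
    D=np.c_[p,np.ones(len(p))]@info['R']; C=-info['R'].T@info['t']
    return C,D
def onz(info,uv,z):
    C,D=ray(info,uv); return C+D*((z-C[2])/D[:,2])[:,None]
def proj(info,X):
    X=np.atleast_2d(X); r,_=cv2.Rodrigues(info['R'])
    return cv2.projectPoints(X.astype(float),r,info['t'],info['K'],np.array([info['k1'],0,0,0.]))[0].reshape(-1,2)
E
python3 - <<'E'
from rig import *
from h import *
w=camera_info('wrist');C=-w['R'].T@w['t'];print(C)
print(onz(w,[(200,62),(315,95),(250,308),(165,297)],0.012))
print('stop top',onz(w,[(205,81),(300,108),(298,121),(201,94)],0.057))
s=camera_info('scene');print(onz(s,[(150,233),(164,264),(312,224)],0.012)); print(onz(s,[(168,218),(176,243),(210,233),(197,211)],0.072))
s=camera_info('side');print(onz(s,[(277,290),(346,277),(243,190),(312,190)],0.012)); print(onz(s,[(294,230),(300,252),(334,249),(328,229)],0.072))
E
```

```text
[0.62465763 0.07804848 0.3842881 ]
[[ 0.56066248  0.12709091  0.012     ]
 [ 0.70120815  0.0886032   0.012     ]
 [ 0.61996351 -0.22479762  0.012     ]
 [ 0.48933579 -0.20586503  0.012     ]]
stop top [[0.57302186 0.1017481  0.057     ]
 [0.67611334 0.07341235 0.057     ]
 [0.67444559 0.05936891 0.057     ]
 [0.56815383 0.0882747  0.057     ]]
[[ 0.48870494 -0.1982067   0.012     ]
 [ 0.58660483 -0.22424061  0.012     ]
 [ 0.70810074  0.08057482  0.012     ]]
[[ 0.53734511 -0.17306967  0.072     ]
 [ 0.60923035 -0.20111285  0.072     ]
 [ 0.63133864 -0.13646313  0.072     ]
 [ 0.55997864 -0.11632952  0.072     ]]
[[ 0.46504443 -0.19215906  0.012     ]
 [ 0.60438424 -0.22887572  0.012     ]
 [ 0.56328905  0.13640294  0.012     ]
 [ 0.72096399  0.053561    0.012     ]]
[[ 0.54944468 -0.1157526   0.072     ]
 [ 0.5236792  -0.17609528  0.072     ]
 [ 0.58707064 -0.2004834   0.072     ]
 [ 0.61339958 -0.14621971  0.072     ]]
```

jog_arm(
  increments=[
    [[0, 0, 0, -0.01, -0.04, 0.05, 0.3], [0, 0, 0, -0.03, -0.08, 0.1, 0.3], [0, 0, 0, -0.03, -0.1, 0.15, 0.3], [0, 0, 0, -0.03, -0.1, 0.15, 0.3], [0, 0, 0, -0.03, -0.1, 0.15, 0.3]],
  ],
)

```text
time: 0.65
position: [0.5965, -0.103, 0.3569]
tool_rot: [0.498, -0.498, 0.504, -0.5]
ft_force: [0.3, -0.2, -0.1]
grip_width: 0.0549
```

```bash
python3 - <<'E'
from rig import *
import cv2,numpy as np,pickle
import rig; print([n for n in dir(rig) if n[0]!='_'])
try: print('gpo',grip_point_offset)
except Exception as e: print(e)
o=get_obs();print(o['time'],o['position'],o['grip_width'])
i=camera_info('wrist');im=camera('wrist');pickle.dump((i,im),open('w1.pkl','wb'))
cv2.imwrite("pics/w1.png",cv2.resize(im[:,:,::-1],(800,600),interpolation=cv2.INTER_CUBIC))
E
```

```text
['Unreachable', 'camera', 'camera_info', 'get_obs', 'grip_point_offset', 'hand_in']
gpo 0.0187
0.65 [ 0.59651733 -0.10297201  0.35693294] 0.054883371047946106
```

View pics/w1.png

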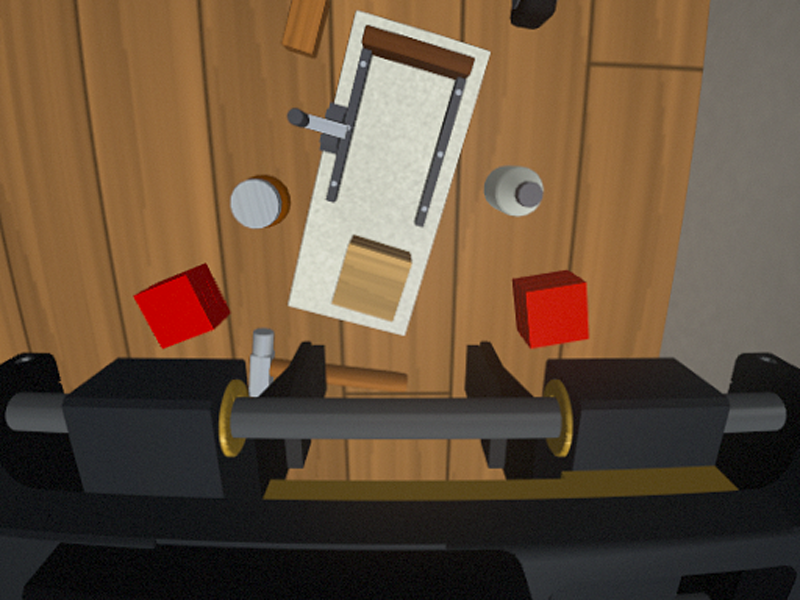

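```bash
cat > meas.py <<'E'
import pickle,sys
from h import *
def rectof(P):
    c,(a,b),ang=cv2.minAreaRect((P[:,:2]*1000).astype(np.float32)); return np.array(c),a,b,ang
def run(i,im,dbg=None):
    hsv=cv2.cvtColor(im,cv2.COLOR_RGB2HSV)
    m=((hsv[...,1]<60)&(hsv[...,2]>165)).astype(np.uint8)
    n,l,st,_=cv2.connectedComponentsWithStats(m)
    k=1+np.argmax(st[1:,4]); bm=(l==k).astype(np.uint8)
    c=max(cv2.findContours(bm,0,cv2.CHAIN_APPROX_NONE)[0],key=len).reshape(-1,2)
    P=onz(i,c,0.012); hull=cv2.convexHull((P[:,:2]*1000).astype(np.float32)).reshape(-1,2)/1000
    R=rectof(np.c_[hull,hull[:,:1]])
    return bm,P,R
if __name__=='__main__':
    i,im=pickle.load(open(sys.argv[1],'rb'))
    bm,P,R=run(i,im); print(R)
    # mark
    cv2.imwrite('pics/mask_%s.png'%sys.argv[1][:-4],bm*255)
E
python3 meas.py w1.pkl; python3 - <<'E'
import pickle,cv2,numpy as np
i,im=pickle.load(open('w1.pkl','rb'))
hsv=cv2.cvtColor(im,cv2.COLOR_RGB2HSV)
for p in [(235,180),(215,60),(240,110),(225,185),(237,158),(240,162)]: print(p,im[p[1],p[0]],hsv[p[1],p[0]])
cr=im[130:230,170:290][:,:,::-1];cv2.imwrite('pics/cr1.png',cv2.resize(cr,None,fx=6,fy=6,interpolation=cv2.INTER_CUBIC))
E
```

```text
(array([584.7947998 , -52.72006226]), 339.05694580078125, 149.6575469970703, 74.18649291992188)
(235, 180) [177 143  91] [ 18 124 177]
(215, 60) [183 187 175] [ 40  16 187]
(240, 110) [204 206 190] [ 34  20 206]
(225, 185) [168 136  88] [ 18 121 168]
(237, 158) [90 70 47] [ 16 122  90]
(240, 162) [204 165 105] [ 18 124 204]
```

View pics/cr1.png

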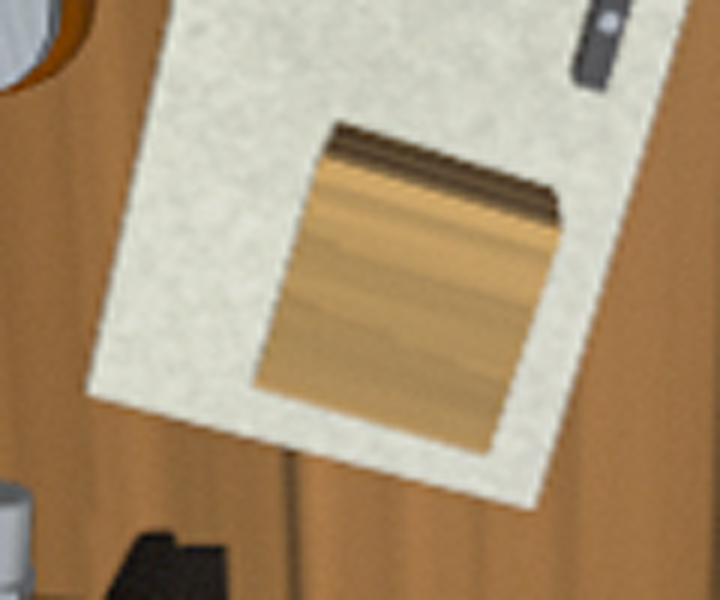

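View pics/mask_w1.png

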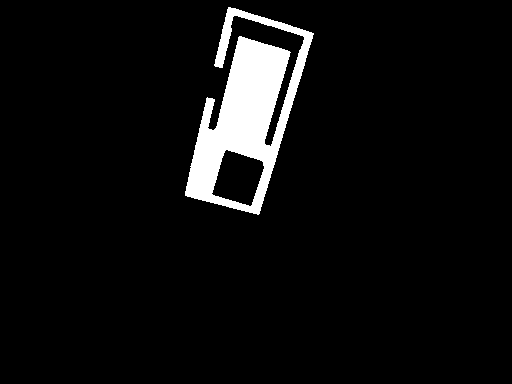

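```bash
cat >> h.py <<'E'
TH=np.radians(74.19);O=np.array([.5848,-.0527])
U=np.array([np.cos(TH),np.sin(TH)]);V=np.array([-np.sin(TH),np.cos(TH)])
def torack(P): d=np.atleast_2d(P)[:,:2]-O; return np.c_[d@U,d@V]*1000
def toworld(x,y): return O+U*x/1000+V*y/1000
def blank(i,im,vmin=125):
    hsv=cv2.cvtColor(im,cv2.COLOR_RGB2HSV)
    # region: board area projected
    poly=proj(i,[[*toworld(x,y),.03] for x,y in [(-170,-70),(150,-70),(150,70),(-170,70)]]).astype(np.int32)
    reg=cv2.fillPoly(np.zeros(im.shape[:2],np.uint8),[poly],1)
    m=((reg>0)&(hsv[...,1]>75)&(hsv[...,2]>vmin)&(hsv[...,0]>12)&(hsv[...,0]<25)).astype(np.uint8)
    m=cv2.morphologyEx(m,cv2.MORPH_OPEN,np.ones((3,3)))
    n,l,st,_=cv2.connectedComponentsWithStats(m)
    k=1+np.argmax(st[1:,4])
    c=max(cv2.findContours((l==k).astype(np.uint8),0,cv2.CHAIN_APPROX_NONE)[0],key=len).reshape(-1,2)
    P=torack(onz(i,c,.072)); r=cv2.minAreaRect(P.astype(np.float32))
    return r,cv2.boxPoints(r)
E
python3 - <<'E'
import pickle
from h import *
i,im=pickle.load(open('w1.pkl','rb'))
r,b=blank(i,im);print(r);print(b)
S=800/512
pt=lambda p:[(p[0]/S,p[1]/S)]
for n,p,z in [('bottle cap',(529,193),.105),('bottle base-left edge',(486,187),.08),('jar lid',(257,202),.05),('knob top',(297,116),.087),('bolt tip',(348,131),.049),('rail plain mouth',(420,225),.037),('rail keep mouth',(332,201),.037),('red R top',(515,292),.06),('red R',(586,337),.06),('redL',(165,347),.06),('redL2',(228,315),.06),('redL3',(135,295),.06),('mallet head',(262,335),.025),('mallet top handle r',(406,377),.02),('tip L',(312,345),.3569),('tip R',(480,345),.3569)]:
    w=onz(i,pt(p),z); print(n,w[0].round(3),torack(w)[0].round(1))
E
```

```text
((-97.67891693115234, -15.406551361083984), (68.72001647949219, 69.7649154663086), 88.09285736083984)
[[-133.68555   -48.586647]
 [ -63.959274  -50.90841 ]
 [ -61.672287   17.773544]
 [-131.39856    20.095306]]
bottle cap [ 0.726 -0.055  0.105] [  36.7 -136.8]
bottle base-left edge [ 0.69  -0.051  0.08 ] [  30.6 -100.7]
jar lid [ 0.452 -0.067  0.05 ] [-50.  124.2]
knob top [0.507 0.016 0.087] [45.3 93.9]
bolt tip [0.551 0.005 0.049] [45.9 47.8]
rail plain mouth [ 0.627 -0.095  0.037] [-28.8 -52.3]
rail keep mouth [ 0.531 -0.068  0.037] [-29.3  48. ]
red R top [ 0.733 -0.166  0.06 ] [ -68.8 -173.1]
red R [ 0.82  -0.221  0.06 ] [ -97.6 -272.5]
redL [ 0.331 -0.231  0.06 ] [-240.3  195.8]
redL2 [ 0.411 -0.191  0.06 ] [-180.8  129.9]
redL3 [ 0.306 -0.167  0.06 ] [-186.2  237.5]
mallet head [ 0.436 -0.23   0.025] [-210.6   94.6]
mallet top handle r [ 0.613 -0.29   0.02 ] [-220.4  -91.8]
tip L [ 0.56  -0.102  0.357] [-53.9  10.1]
tip R [ 0.634 -0.102  0.357] [-34.4 -60.7]
```

```bash
cat > go.py <<'E'
import sys
from rig import *
from h import *
from scipy.spatial.transform import Rotation as Ro
# usage: go.py rackx racky z yawdir(deg, jaw dir in world) tiltaxis(x|y) tiltdeg
x,y,z,yaw=map(float,sys.argv[1:5])
o=get_obs(); R0=Ro.from_quat(o['tool_rot'])
# tool: y down, z= jaw at yaw, x = y cross z
a=np.radians(yaw);zz=np.array([np.cos(a),np.sin(a),0]);yy=np.array([0,0,-1.]);xx=np.cross(yy,zz)
T=Ro.from_matrix(np.c_[xx,yy,zz])
if len(sys.argv)>5:
    ax={'x':U,'y':V}[sys.argv[5]]; T=Ro.from_rotvec(np.radians(float(sys.argv[6]))*np.r_[ax,0])*T
rv=np.degrees((T*R0.inv()).as_rotvec())
d=np.r_[toworld(x,y),z]-o['position']
print('t',o['time'],'pos rack',torack(o['position'])[0].round(1),'z',o['position'][2].round(4),'w',round(o['grip_width'],4),'F',o['ft_force'].round(1))
print('rot',rv.round(2),np.linalg.norm(rv).round(1),'shift',d.round(4),np.linalg.norm(d).round(3))
E
python3 - <<'E'
from rig import *;from scipy.spatial.transform import Rotation as Ro
print(Ro.from_quat(get_obs()['tool_rot']).as_matrix().round(3)); print(get_obs()['q'])
E
python3 go.py -97.7 -78 0.12 74.19; python3 go.py -97.7 -78 0.12 -105.81;
```

```text
[[-0.002  0.003  1.   ]
 [-1.    -0.002 -0.002]
 [ 0.001 -1.     0.003]]
[-3.53256953e-01  3.66063869e-01  1.28087883e+00 -2.66863201e-04
  1.49102911e+00 -3.51346414e-01]
t 0.7 pos rack [-43.9 -23.3] z 0.3539 w 0.0509 F [ 0.7  0.4 -0.7]
rot [-5.00e-02  2.20e-01  7.43e+01] 74.3 shift [ 0.038  -0.0667 -0.2339] 0.246
t 0.7 pos rack [-43.9 -23.3] z 0.3539 w 0.0509 F [ 0.7  0.4 -0.7]
rot [ 2.300e-01  5.000e-02 -1.057e+02] 105.7 shift [ 0.038  -0.0667 -0.2339] 0.246
```

jog_arm(
  increments=[
    [[0, 0, 8.5, 0.005, -0.01, -0.03, 0.3], [0, 0, 17, 0.01, -0.02, -0.06, 0.3], [0, 0, 25.5, 0.015, -0.03, -0.09, 0.3], [0, 0, 34, 0.02, -0.04, -0.12, 0.3], [0, 0, 42, 0.025, -0.05, -0.15, 0.3], [0, 0, 50, 0.03, -0.06, -0.18, 0.3], [0, 0, 58, 0.035, -0.065, -0.2, 0.3], [0, 0, 66, 0.038, -0.067, -0.21, 0.3]],
  ],
)

```text
time: 1.5
position: [0.6307, -0.1668, 0.1389]
tool_rot: [-0.69, 0.148, -0.143, 0.694]
ft_force: [-0.8, -0.2, -0.7]
grip_width: 0.0303
```

```bash
python3 go.py -97.7 -80 0.035 74.19 x 4; python3 go.py -97.7 -80 0.035 74.19
```

```text
t 1.5 pos rack [-97.2 -75.2] z 0.1389 w 0.0303 F [-0.8 -0.2 -0.7]
rot [1.02 3.45 7.97] 8.7 shift [ 0.0045 -0.0017 -0.1039] 0.104
t 1.5 pos rack [-97.2 -75.2] z 0.1389 w 0.0303 F [-0.8 -0.2 -0.7]
rot [-0.34 -0.31  7.97] 8.0 shift [ 0.0045 -0.0017 -0.1039] 0.104
```

jog_arm(
  increments=[
    [[0.5, 1.7, 4, 0.0045, -0.0017, -0.02, 0.3], [1.02, 3.45, 7.97, 0.0045, -0.0017, -0.04, 0.3], [1.02, 3.45, 7.97, 0.0045, -0.0017, -0.07, 0.3], [1.02, 3.45, 7.97, 0.0045, -0.0017, -0.1, 0.3], [1.02, 3.45, 7.97, 0.0045, -0.0017, -0.104, 0.3], [1.02, 3.45, 7.97, 0.0045, -0.0017, -0.104, 0.3]],
  ],
)

```text
time: 2.1
position: [0.6334, -0.1671, 0.0328]
tool_rot: [-0.696, 0.123, -0.071, 0.704]
ft_force: [-0.1, -1.0, 0.7]
grip_width: 0.0304
```

```bash
python3 go.py -97.7 -60 0.035 74.19 x 4;python3 go.py -97.7 -44.5 0.035 74.19 x 4; python3 - <<'E'
from rig import *
from h import *
i=camera_info('wrist');im=camera('wrist');print(blank(i,im))
cv2.imwrite("pics/w2.png",im[:,:,::-1])
im=camera('scene');cv2.imwrite("pics/s2.png",cv2.resize(im[150:290,80:340,::-1],None,fx=3,fy=3,interpolation=cv2.INTER_CUBIC))
E
```

```text
t 2.1 pos rack [-96.8 -78. ] z 0.0328 w 0.0304 F [-0.1 -1.   0.7]
rot [-0.13 -0.26 -0.03] 0.3 shift [-0.0175  0.004   0.0022] 0.018
t 2.1 pos rack [-96.8 -78. ] z 0.0328 w 0.0304 F [-0.1 -1.   0.7]
rot [-0.13 -0.26 -0.03] 0.3 shift [-0.0324  0.0082  0.0022] 0.034
(((-98.60072326660156, -15.39910888671875), (69.47705841064453, 69.56536102294922), 88.1006088256836), array([[-134.51569 ,  -48.9657  ],
       [ -64.98855 ,  -51.271408],
       [ -62.68576 ,   18.16748 ],
       [-132.21289 ,   20.47319 ]], dtype=float32))
```

View pics/w2.png

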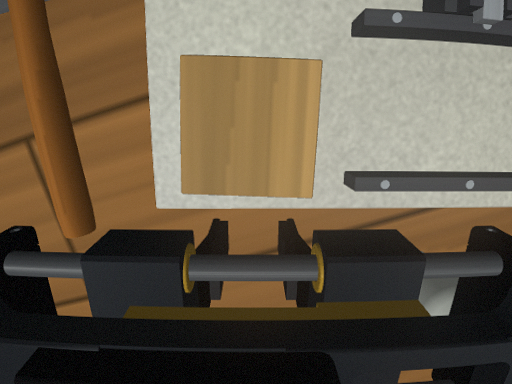

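View pics/s2.png

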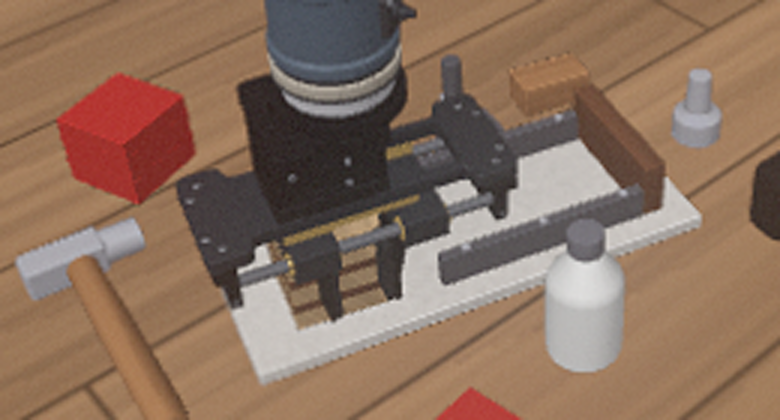

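jog_arm(
  increments=[
    [[0, 0, 0, -0.007, 0.0018, 0.002, 0.3], [0, 0, 0, -0.014, 0.0035, 0.002, 0.3], [0, 0, 0, -0.0165, 0.0042, 0.002, 0.3], [0, 0, 0, -0.019, 0.0048, 0.002, 0.3], [0, 0, 0, -0.0215, 0.0054, 0.002, 0.3], [0, 0, 0, -0.024, 0.006, 0.002, 0.3], [0, 0, 0, -0.026, 0.0066, 0.002, 0.3], [0, 0, 0, -0.026, 0.0066, 0.002, 0.3]],
  ],
)

```text
time: 3.0
position: [0.6102, -0.1621, 0.0379]
tool_rot: [-0.697, 0.121, -0.073, 0.703]
ft_force: [1.9, -0.1, 1.0]
grip_width: 0.0301
```

```bash
python3 go.py -97.7 -44.5 0.035 74.19 x 4; python3 - <<'E'
from rig import *
from h import *
i=camera_info('wrist');im=camera('wrist');print(blank(i,im))
cv2.imwrite("pics/w3.png",im[:,:,::-1])
E
```

```text
t 3.0 pos rack [-98.3 -54.2] z 0.0379 w 0.0301 F [ 1.9 -0.1  1. ]
rot [ 0.07  0.13 -0.03] 0.1 shift [-0.0092  0.0032 -0.0029] 0.01
(((-100.00884246826172, -9.68865966796875), (69.49259185791016, 69.42265319824219), 0.06402911245822906), array([[-134.79391 ,   24.983818],
       [-134.71634 ,  -44.438797],
       [ -65.22377 ,  -44.361137],
       [ -65.301346,   25.061478]], dtype=float32))
```

View pics/w3.png

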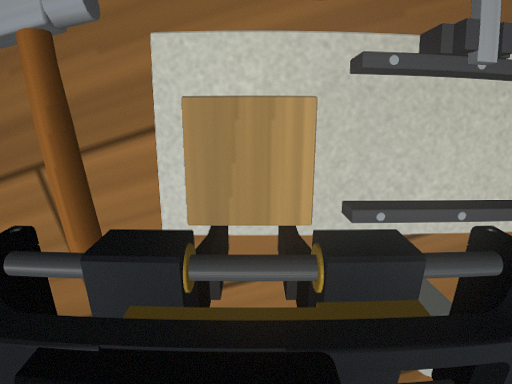

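jog_arm(
  increments=[
    [[0, 0, 0, -0.002, 0.0006, -0.001, 0.3], [0, 0, 0, -0.004, 0.0011, -0.002, 0.3], [0, 0, 0, -0.006, 0.0017, -0.002, 0.3], [0, 0, 0, -0.008, 0.0023, -0.002, 0.3], [0, 0, 0, -0.0093, 0.0026, -0.002, 0.3], [0, 0, 0, -0.0093, 0.0026, -0.002, 0.3]],
  ],
)

```text
time: 3.65
position: [0.6001, -0.1592, 0.0357]
tool_rot: [-0.697, 0.121, -0.073, 0.703]
ft_force: [1.0, -0.8, 1.5]
grip_width: 0.0302
```

```bash
python3 go.py -97.7 -44.5 0.035 74.19 x 4; python3 - <<'E'
from rig import *
from h import *
i=camera_info('wrist');im=camera('wrist');print(blank(i,im))
E
```

```text
t 3.65 pos rack [-98.3 -43.8] z 0.0357 w 0.0302 F [ 1.  -0.8  1.5]
rot [ 0.03  0.04 -0.03] 0.1 shift [ 0.0009  0.0004 -0.0007] 0.001
(((-99.89057159423828, 0.7545089721679688), (69.4931411743164, 69.12605285644531), 0.1093873381614685), array([[-134.70306 ,   35.251133],
       [-134.57109 ,  -33.87479 ],
       [ -65.07808 ,  -33.742115],
       [ -65.21005 ,   35.38381 ]], dtype=float32))
```

jog_arm(
  increments=[
    [[0, 0, 0, 0.012, -0.0034, 0, 0.3], [0, 0, 0, 0.024, -0.0068, 0.0, 0.3], [0, 0, 0, 0.024, -0.0068, 0.04, 0.3], [0, 0, 0, 0.024, -0.0068, 0.08, 0.3], [0, 0, 0, 0.024, -0.0068, 0.1, 0.3]],
  ],
)

```text
time: 4.2
position: [0.6244, -0.1661, 0.138]
tool_rot: [-0.697, 0.121, -0.073, 0.703]
ft_force: [0.5, -0.9, 0.1]
grip_width: 0.0304
```

```bash
python3 go.py -162 0.5 0.12 -15.81 y -4
```

```text
t 4.2 pos rack [-98.3 -69. ] z 0.138 w 0.0304 F [ 0.5 -0.9  0.1]
rot [ 1.100e-01  2.000e-02 -9.004e+01] 90.0 shift [-0.0842 -0.0424 -0.018 ] 0.096
```

jog_arm(
  increments=[
    [[0, 0, -8, -0.01, -0.005, 0, 0.3], [0, 0, -16, -0.02, -0.01, 0, 0.3], [0, 0, -24, -0.03, -0.015, 0, 0.3], [0, 0, -32, -0.04, -0.02, 0, 0.3], [0, 0, -40, -0.05, -0.025, 0, 0.3], [0, 0, -48, -0.06, -0.03, 0, 0.3], [0, 0, -56, -0.07, -0.035, 0, 0.3], [0, 0, -64, -0.08, -0.04, 0, 0.3]],
  ],
)

```text
time: 5.0
position: [0.5426, -0.2053, 0.1373]
tool_rot: [-0.526, 0.475, -0.435, 0.556]
ft_force: [-0.2, -0.4, 0.6]
grip_width: 0.0303
```

```bash
python3 go.py -162 0.5 0.12 -15.81 y -4
```

```text
t 5.0 pos rack [-158.4   -0.9] z 0.1373 w 0.0303 F [-0.2 -0.4  0.6]
rot [ -0.07  -0.2  -25.72] 25.7 shift [-0.0024 -0.0031 -0.0173] 0.018
```

jog_arm(
  increments=[
    [[0, 0, -8.5, -0.0024, -0.0031, -0.017, 0.3], [0, 0, -17, -0.0024, -0.0031, -0.017, 0.3], [0, 0, -25.7, -0.0024, -0.0031, -0.03, 0.3], [0, 0, -25.7, -0.0024, -0.0031, -0.06, 0.3], [0, 0, -25.7, -0.0024, -0.0031, -0.09, 0.3], [0, 0, -25.7, -0.0024, -0.0031, -0.097, 0.3], [0, 0, -25.7, -0.0024, -0.0031, -0.097, 0.3]],
  ],
)

```text
time: 5.7
position: [0.5385, -0.2073, 0.0389]
tool_rot: [-0.408, 0.581, -0.546, 0.445]
ft_force: [0.6, 0.8, 0.3]
grip_width: 0.0304
```

```bash
python3 go.py -70 0.5 0.04 -15.81 y -4; python3 - <<'E'
from rig import *
from h import *
i=camera_info('wrist');im=camera('wrist');print(blank(i,im))
cv2.imwrite("pics/w4.png",im[:,:,::-1])
E
```

```text
t 5.7 pos rack [-161.4    2.4] z 0.0389 w 0.0304 F [0.6 0.8 0.3]
rot [-0.28 -0.42 -0.03] 0.5 shift [0.0267 0.0874 0.0011] 0.091
(((-99.77542877197266, 0.8773956298828125), (69.07206726074219, 69.55147552490234), 0.12869571149349213), array([[-134.38948 ,   35.575474],
       [-134.23326 ,  -33.975826],
       [ -65.16138 ,  -33.820683],
       [ -65.3176  ,   35.730618]], dtype=float32))
```

View pics/w4.png

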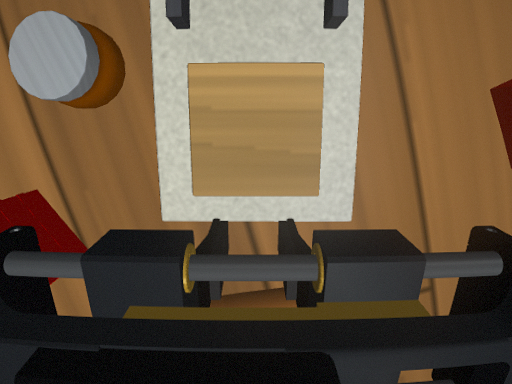

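jog_arm(
  increments=[
    [[0, 0, 0, 0.0035, 0.0075, 0.001, 0.3], [0, 0, 0, 0.0055, 0.0145, 0.001, 0.3], [0, 0, 0, 0.0063, 0.0175, 0.001, 0.3], [0, 0, 0, 0.0074, 0.0215, 0.001, 0.3], [0, 0, 0, 0.009, 0.0265, 0.001, 0.3], [0, 0, 0, 0.0105, 0.032, 0.001, 0.3], [0, 0, 0, 0.012, 0.0375, 0.001, 0.3], [0, 0, 0, 0.0135, 0.043, 0.001, 0.3]],
  ],
)

```text
time: 6.55
position: [0.5532, -0.1646, 0.0411]
tool_rot: [-0.407, 0.58, -0.547, 0.445]
ft_force: [-0.7, -1.4, 1.4]
grip_width: 0.0305
```

```bash
python3 go.py -70 0 0.04 -15.81 y -4; python3 - <<'E'
from rig import *
from h import *
i=camera_info('wrist');im=camera('wrist');print(blank(i,im))
cv2.imwrite("pics/w5.png",im[:,:,::-1])
E
```

```text
t 6.55 pos rack [-1.163e+02 -1.000e-01] z 0.0411 w 0.0305 F [-0.7 -1.4  1.4]
rot [-0.18 -0.27 -0.03] 0.3 shift [ 0.0125  0.0445 -0.0011] 0.046
(((-71.5301513671875, 1.9581756591796875), (69.5675048828125, 69.32965850830078), 89.9714126586914), array([[-106.21233 ,  -32.808277],
       [ -36.882683,  -32.84287 ],
       [ -36.84797 ,   36.72463 ],
       [-106.17762 ,   36.75922 ]], dtype=float32))
```

View pics/w5.png

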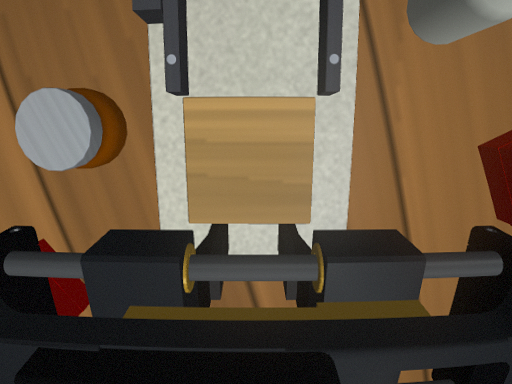

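jog_arm(
  increments=[
    [[0, 0, 0, 0.0018, 0.0052, 0, 0.3], [0, 0, 0, 0.0037, 0.0104, 0, 0.3], [0, 0, 0, 0.0055, 0.0156, 0, 0.3], [0, 0, 0, 0.0073, 0.0208, 0, 0.3], [0, 0, 0, 0.0092, 0.026, 0, 0.3], [0, 0, 0, 0.011, 0.0312, 0, 0.3], [0, 0, 0, 0.0128, 0.0364, 0, 0.3], [0, 0, 0, 0.0147, 0.0416, 0, 0.3]],
  ],
)

```text
time: 7.4
position: [0.568, -0.1214, 0.041]
tool_rot: [-0.407, 0.581, -0.546, 0.445]
ft_force: [-1.6, -2.1, 1.2]
grip_width: 0.0306
```

```bash
python3 go.py -20 0 0.04 -15.81 y -4; python3 - <<'E'
from rig import *
from h import *
i=camera_info('wrist');im=camera('wrist');print(blank(i,im))
cv2.imwrite("pics/w6.png",im[:,:,::-1])
E
```

```text
t 7.4 pos rack [-70.7  -2.5] z 0.041 w 0.0306 F [-1.6 -2.1  1.2]
rot [-0.24 -0.3  -0.04] 0.4 shift [ 0.0114  0.0494 -0.001 ] 0.051
(((-25.92829132080078, -0.5318412780761719), (69.53070831298828, 69.28873443603516), 89.98988342285156), array([[-60.578796, -35.291077],
       [  8.709937, -35.303314],
       [  8.722214,  34.227394],
       [-60.56652 ,  34.23963 ]], dtype=float32))
```

View pics/w6.png

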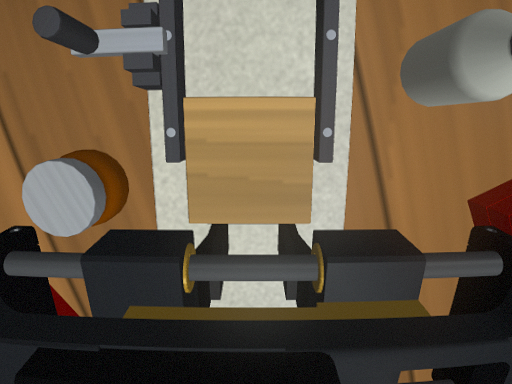

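jog_arm(
  increments=[
    [[0, 0, 0, 0.0016, 0.0058, 0, 0.3], [0, 0, 0, 0.0033, 0.0115, 0, 0.3], [0, 0, 0, 0.0049, 0.0173, 0, 0.3], [0, 0, 0, 0.0065, 0.0231, 0, 0.3], [0, 0, 0, 0.0082, 0.0289, 0, 0.3], [0, 0, 0, 0.0098, 0.0346, 0, 0.3], [0, 0, 0, 0.0114, 0.0404, 0, 0.3], [0, 0, 0, 0.0131, 0.0462, 0, 0.3]],
  ],
)

```text
time: 8.25
position: [0.5814, -0.0738, 0.0409]
tool_rot: [-0.407, 0.581, -0.546, 0.446]
ft_force: [-1.0, -2.1, 1.2]
grip_width: 0.0304
```

```bash
python3 go.py 30 -2.5 0.04 -15.81 y -4; python3 - <<'E'
from rig import *
from h import *
i=camera_info('wrist');im=camera('wrist');print(blank(i,im))
cv2.imwrite("pics/w7.png",im[:,:,::-1])
E
```

```text
t 8.25 pos rack [-21.2  -2.4] z 0.0409 w 0.0304 F [-1.  -2.1  1.2]
rot [-0.28 -0.3  -0.06] 0.4 shift [ 0.014   0.0493 -0.0009] 0.051
(((23.510618209838867, -0.5020675659179688), (69.28194427490234, 69.56314086914062), 0.004804384429007769), array([[-11.13327 ,  34.2766  ],
       [-11.127438, -35.28654 ],
       [ 58.154507, -35.280735],
       [ 58.148674,  34.282406]], dtype=float32))
```

View pics/w7.png

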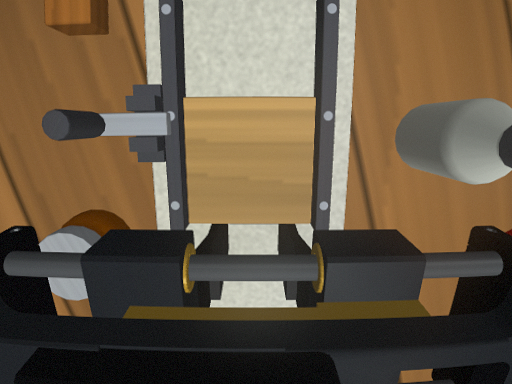

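jog_arm(
  increments=[
    [[0, 0, 0, 0.0016, 0.0058, 0, 0.3], [0, 0, 0, 0.0033, 0.0115, 0, 0.3], [0, 0, 0, 0.0049, 0.0173, 0, 0.3], [0, 0, 0, 0.0065, 0.0231, 0, 0.3], [0, 0, 0, 0.0082, 0.0289, 0, 0.3], [0, 0, 0, 0.0098, 0.0346, 0, 0.3], [0, 0, 0, 0.0098, 0.0346, 0, 0.3]],
  ],
)

```text
time: 9.0
position: [0.5915, -0.037, 0.0409]
tool_rot: [-0.407, 0.581, -0.545, 0.446]
ft_force: [-0.1, 0.6, 0.4]
grip_width: 0.0305
```

```bash
python3 go.py 50.3 -2.5 0.04 -15.81 y -4; python3 - <<'E'
from rig import *
from h import *
i=camera_info('wrist');im=camera('wrist');print(blank(i,im))
im=camera('scene');cv2.imwrite("pics/s8.png",cv2.resize(im[150:290,80:340,::-1],None,fx=3,fy=3,interpolation=cv2.INTER_CUBIC))
im=camera('side');cv2.imwrite("pics/sd8.png",cv2.resize(im[100:300,180:380,::-1],None,fx=3,fy=3,interpolation=cv2.INTER_CUBIC))
E
```

```text
t 9.0 pos rack [16.9 -2.1] z 0.0409 w 0.0305 F [-0.1  0.6  0.4]
rot [-0.37 -0.29 -0.11] 0.5 shift [ 0.0094  0.032  -0.0009] 0.033
(((62.183876037597656, -0.4611854553222656), (69.26533508300781, 69.4344711303711), 0.18089236319065094), array([[ 27.441772,  34.146534],
       [ 27.660988, -35.287586],
       [ 96.92598 , -35.068905],
       [ 96.706764,  34.365215]], dtype=float32))
```

View pics/s8.png

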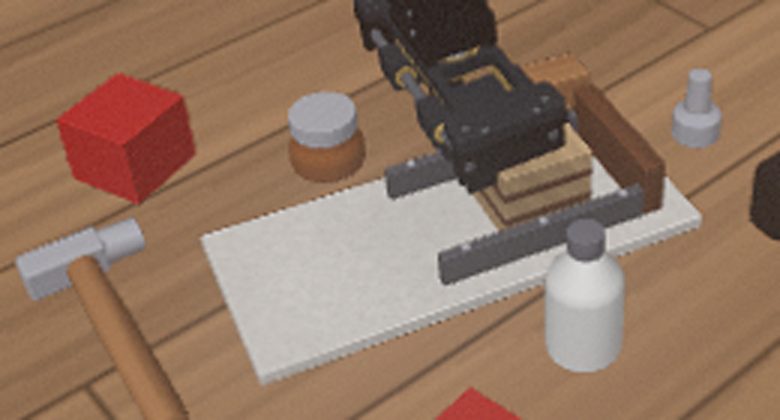

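View pics/sd8.png

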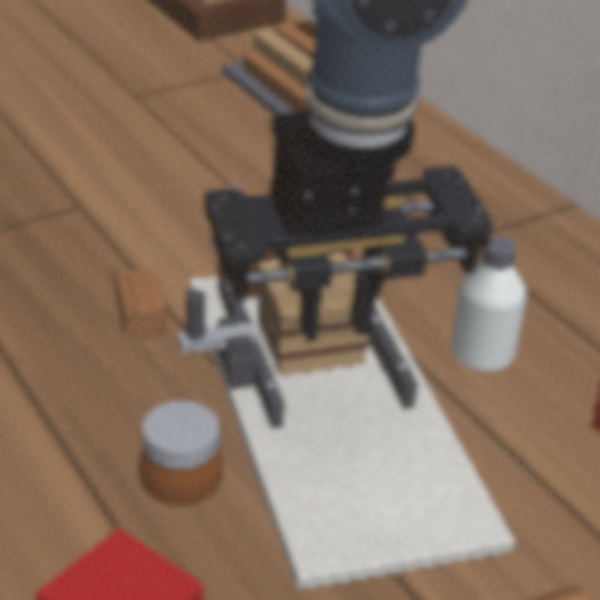

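```bash
python3 - <<'E'
from rig import *
from h import *
for cam,p,ys in [('side',(180+238/3,100+292/3),(80,85,90)),('side',(180+475/3,100+270/3),(-90,-95,-100)),('scene',(80+480/3,150+187/3),(-85,-92,-97))]:
    i=camera_info(cam);C,D=ray(i,[p]);D=D[0]
    for y in ys:
        n=np.r_[V,0];P0=np.r_[toworld(0,y),0];t=((P0-C)@n)/(D@n);X=C+t*D;print(cam,y,torack(X)[0].round(1),X[2].round(4))
E
```

```text
side 80 [-23.3  80. ] 0.131
side 85 [-42.6  85. ] 0.1454
side 90 [-62.  90.] 0.1599
side -90 [-29. -90.] 0.1286
side -95 [-19.3 -95. ] 0.1213
side -100 [  -9.6 -100. ] 0.1139
scene -85 [ -9.6 -85. ] 0.1157
scene -92 [-12.6 -92. ] 0.1222
scene -97 [-14.7 -97. ] 0.1268
```

jog_arm(
  increments=[
    [[0, 0, 0, 0.0012, 0.0043, 0, 0.3], [0, 0, 0, 0.0025, 0.0087, 0, 0.3], [0, 0, 0, 0.0037, 0.013, 0, 0.3], [0, 0, 0, 0.0049, 0.0173, 0, 0.3], [0, 0, 0, 0.0061, 0.0217, 0, 0.3], [0, 0, 0, 0.0072, 0.0255, 0, 0.3], [0, 0, 0, 0.008, 0.0281, 0, 0.3], [0, 0, 0, 0.008, 0.0281, 0, 0.3]],
  ],
)

```text
time: 9.95
position: [0.5993, -0.0091, 0.0408]
tool_rot: [-0.407, 0.581, -0.545, 0.446]
ft_force: [-0.2, -0.0, 0.8]
grip_width: 0.0303
```

```bash
python3 go.py 50.3 -2.5 0.04 -15.81 y -4; python3 - <<'E'
from rig import *
from h import *
i=camera_info('wrist');im=camera('wrist');print(blank(i,im))
cv2.imwrite("pics/w9.png",im[:,:,::-1])
E
```

```text
t 9.95 pos rack [45.9 -2. ] z 0.0408 w 0.0303 F [-0.2 -0.   0.8]
rot [-0.38 -0.31 -0.1 ] 0.5 shift [ 0.0016  0.0041 -0.0008] 0.004
(((91.164306640625, -0.2655448913574219), (69.07389831542969, 69.5523681640625), 0.22757525742053986), array([[ 56.4895  ,  34.373188],
       [ 56.76576 , -35.17863 ],
       [125.83911 , -34.904278],
       [125.56285 ,  34.64754 ]], dtype=float32))
```

View pics/w9.png

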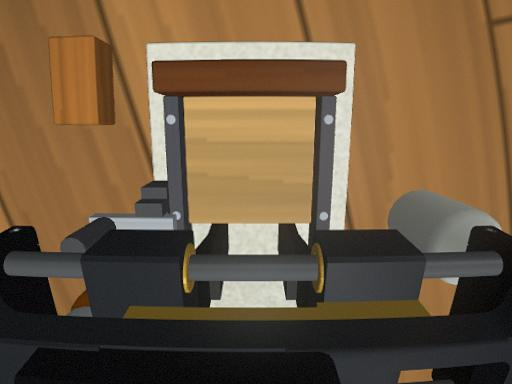

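jog_arm(
  increments=[
    [[0, 0, 0, 0.0003, 0.001, 0, 0.3], [0, 0, 0, 0.0006, 0.0019, 0, 0.3], [0, 0, 0, 0.0008, 0.0029, 0, 0.3], [0, 0, 0, 0.001, 0.0036, 0, 0.3], [0, 0, 0, 0.0012, 0.0041, 0, 0.3]],
  ],
)

```text
time: 10.5
position: [0.6004, -0.0052, 0.0408]
tool_rot: [-0.407, 0.581, -0.545, 0.446]
ft_force: [-0.6, -1.1, 0.1]
grip_width: 0.0305
```

```bash
python3 go.py 50.3 -2.5 0.04 -15.81 y -4; python3 - <<'E'
from rig import *
from h import *
i=camera_info('wrist');im=camera('wrist');print(blank(i,im));print(get_obs()['ft_force'],get_obs()['moment'])
cv2.imwrite("pics/w9.png",im[:,:,::-1])
E
```

```text
t 10.5 pos rack [50.  -2.1] z 0.0408 w 0.0305 F [-0.6 -1.1  0.1]
rot [-0.37 -0.31 -0.09] 0.5 shift [ 0.0005  0.0002 -0.0008] 0.001
(((94.89833068847656, -0.2920646667480469), (69.57872009277344, 69.56294250488281), 0.1924135684967041), array([[ 59.992363,  34.372375],
       [ 60.225975, -35.19017 ],
       [129.80429 , -34.956505],
       [129.57068 ,  34.60604 ]], dtype=float32))
[-0.67406728 -1.40895495 -0.28649853] [-0.29683604  0.08207034 -0.02128673]
```

Nearly there; press on until the force rises.

jog_arm(
  increments=[
    [[0, 0, 0, 0.0001, 0.0004, 0, 0.3], [0, 0, 0, 0.0002, 0.0008, 0, 0.3]],
  ],
)

```text
time: 10.75
position: [0.6005, -0.005, 0.0408]
tool_rot: [-0.408, 0.581, -0.546, 0.446]
ft_force: [-1.0, -4.3, 1.1]
grip_width: 0.0306
```

jog_arm(
  increments=[
    [[0, 0, 0, 0.0001, 0.0004, 0, 0.3], [0, 0, 0, 0.0002, 0.0008, 0, 0.3]],
  ],
)

```text
time: 10.95
position: [0.6005, -0.0049, 0.0408]
tool_rot: [-0.408, 0.581, -0.546, 0.446]
ft_force: [-2.4, -5.8, 0.8]
grip_width: 0.0305
```

jog_arm(
  increments=[
    [[0, 0, 0, 0.0003, 0.001, 0, 0.3], [0, 0, 0, 0.0005, 0.0017, 0, 0.3], [0, 0, 0, 0.0005, 0.0017, 0, 0.3]],
  ],
)

```text
time: 11.25
position: [0.6005, -0.0049, 0.0408]
tool_rot: [-0.409, 0.58, -0.546, 0.445]
ft_force: [-3.3, -7.1, 2.0]
grip_width: 0.0306
```

```bash
python3 go.py 50.3 -2.5 0.04 -15.81 y -4; python3 - <<'E'
from rig import *
from h import *
i=camera_info('wrist');im=camera('wrist');print(blank(i,im))
E
```

```text
t 11.25 pos rack [50.2 -2.1] z 0.0408 w 0.0306 F [-3.3 -7.1  2. ]
rot [-0.09 -0.4  -0.21] 0.5 shift [ 0.0004 -0.     -0.0008] 0.001
(((94.81675720214844, -0.306671142578125), (69.6278305053711, 69.45970916748047), 0.1591961830854416), array([[ 59.90648 ,  34.32632 ],
       [ 60.099472, -35.13312 ],
       [129.72704 , -34.939663],
       [129.53404 ,  34.51978 ]], dtype=float32))
```

jog_arm(
  increments=[
    [[0, 0, 0, -0.0014, -0.005, 0, 0.3], [0, 0, 0, -0.0054, -0.019, 0, 0.3], [0, 0, 0, -0.0095, -0.034, 0, 0.3], [0, 0, 0, -0.0095, -0.034, 0.04, 0.5], [0, 0, 0, -0.0095, -0.034, 0.08, 0.8], [0, 0, 0, -0.0095, -0.034, 0.12, 1], [0, 0, 0, -0.0095, -0.034, 0.16, 1], [0, 0, 0, -0.0095, -0.034, 0.18, 1]],
  ],
)

```text
time: 12.1
position: [0.5926, -0.0402, 0.2248]
tool_rot: [-0.407, 0.578, -0.548, 0.447]
ft_force: [0.6, 0.2, -0.5]
grip_width: 0.0027
```

```bash
python3 go.py 45 125 0.15 74.19; python3 - <<'E'
from rig import *
from h import *
i=camera_info('wrist');im=camera('wrist');print(blank(i,im))
cv2.imwrite("pics/w10.png",cv2.resize(im[:,:,::-1],(800,600),interpolation=cv2.INTER_CUBIC))
E
```

```text
t 12.1 pos rack [14.1 -4.1] z 0.2248 w 0.0027 F [ 0.6  0.2 -0.5]
rot [-3.86 -2.23 89.81] 89.9 shift [-0.1158  0.0649 -0.0748] 0.152
(((94.67042541503906, -0.2509651184082031), (68.2777328491211, 69.27775573730469), 0.10894618183374405), array([[ 60.465755,  34.322937],
       [ 60.597485, -34.954697],
       [128.87509 , -34.824867],
       [128.74336 ,  34.452766]], dtype=float32))
```

View pics/w10.png

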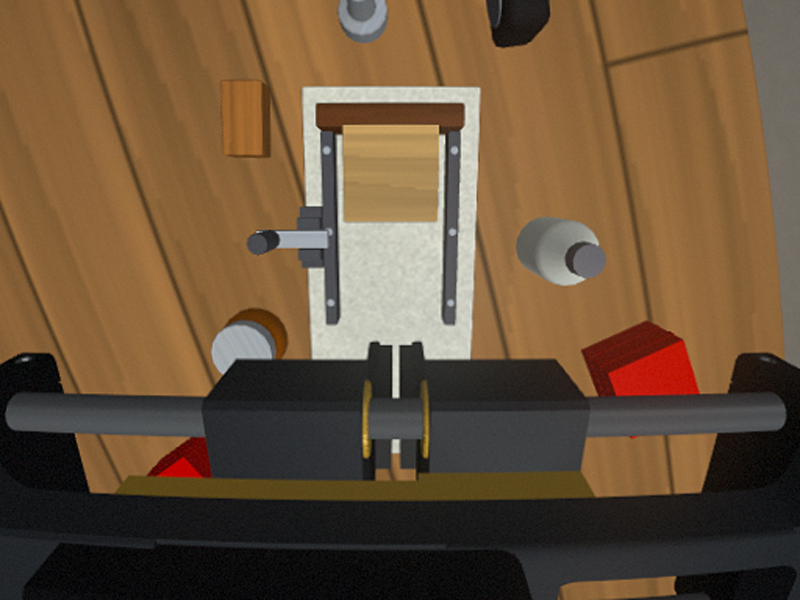

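```bash
python3 go.py 45 132 0.13 -15.81;python3 go.py 45 132 0.062 -15.81; python3 - <<'E'
from rig import *
from h import *
i=camera_info('wrist')
S=800/512
for p,z in [((262,241),.087),((328,239),.049)]: print(torack(onz(i,[(p[0]/S,p[1]/S)],z)))
E
```

```text
t 12.15 pos rack [14.2 -5.5] z 0.2271 w 0.0015 F [ 0.6 -0.5  1.1]
rot [-3.81  1.28 -0.16] 4.0 shift [-0.1239  0.0671 -0.0971] 0.171
t 12.15 pos rack [14.2 -5.5] z 0.2271 w 0.0015 F [ 0.6 -0.5  1.1]
rot [-3.81  1.28 -0.16] 4.0 shift [-0.1239  0.0671 -0.1651] 0.217
[[46.52977119 90.73545024]]
[[44.26929255 47.9469972 ]]
```

jog_arm(
  increments=[
    [[-1.9, 0.6, 0, -0.04, 0.022, 0, 1], [-3.81, 1.28, 0, -0.08, 0.044, 0, 1], [-3.81, 1.28, -0.16, -0.12, 0.065, -0.01, 1], [-3.81, 1.28, -0.16, -0.1239, 0.0671, -0.05, 1], [-3.81, 1.28, -0.16, -0.1239, 0.0671, -0.09, 1], [-3.81, 1.28, -0.16, -0.1239, 0.0671, -0.13, 1], [-3.81, 1.28, -0.16, -0.1239, 0.0671, -0.162, 1], [-3.81, 1.28, -0.16, -0.1239, 0.0671, -0.165, 1]],
  ],
)

```text
time: 12.95
position: [0.4665, 0.0266, 0.0586]
tool_rot: [-0.428, 0.567, -0.562, 0.424]
ft_force: [0.1, 0.1, 0.1]
grip_width: 0.0007
```

```bash
python3 go.py 45 110 0.062 -15.81; python3 - <<'E'
from rig import *
from h import *
i=camera_info('wrist');im=camera('wrist')
cv2.imwrite("pics/w11.png",im[:,:,::-1])
im=camera('scene');cv2.imwrite("pics/s11.png",cv2.resize(im[120:260,150:350,::-1],None,fx=3.5,fy=3.5,interpolation=cv2.INTER_CUBIC))
E
```

```text
t 12.95 pos rack [ 44.1 135.5] z 0.0586 w 0.0007 F [0.1 0.1 0.1]
rot [-0.11 -0.52  0.06] 0.5 shift [ 0.0247 -0.006   0.0034] 0.026
```

View pics/w11.png

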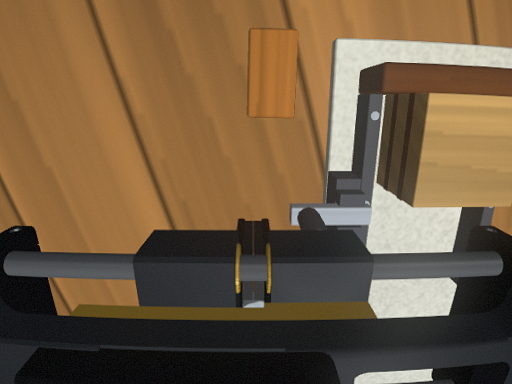

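View pics/s11.png

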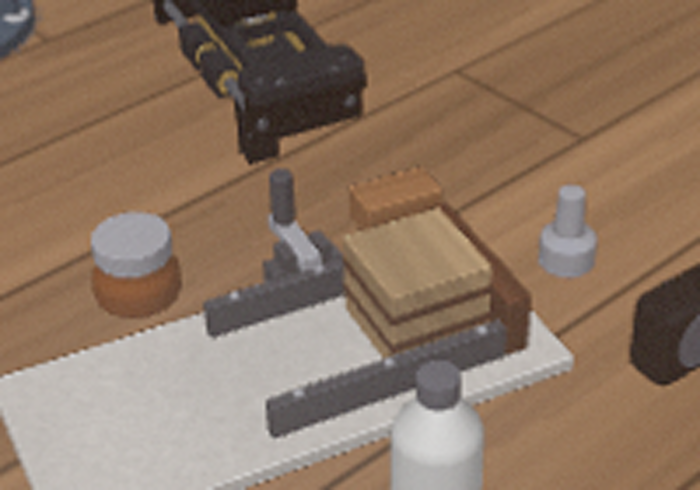

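jog_arm(
  increments=[
    [[0, 0, 0, 0.0079, -0.0013, 0.002, 1], [0, 0, 0, 0.0156, -0.0035, 0.003, 1], [0, 0, 0, 0.0204, -0.0049, 0.003, 1], [0, 0, 0, 0.0252, -0.0062, 0.003, 1], [0, 0, 0, 0.03, -0.0076, 0.003, 1], [0, 0, 0, 0.0348, -0.009, 0.003, 1], [0, 0, 0, 0.0396, -0.0103, 0.003, 1], [0, 0, 0, 0.0444, -0.0117, 0.003, 1]],
  ],
)

```text
time: 13.85
position: [0.5146, 0.0145, 0.0656]
tool_rot: [-0.426, 0.564, -0.564, 0.426]
ft_force: [-1.7, 0.6, 6.1]
grip_width: 0.0002
```

```bash
python3 go.py 45 76 0.062 -15.81; python3 - <<'E'
from rig import *
from h import *
i=camera_info('wrist');im=camera('wrist')
cv2.imwrite("pics/w12.png",im[:,:,::-1])
im=camera('scene');cv2.imwrite("pics/s12.png",cv2.resize(im[120:260,150:350,::-1],None,fx=3.5,fy=3.5,interpolation=cv2.INTER_CUBIC))
E
```

```text
t 13.85 pos rack [45.5 85.8] z 0.0656 w 0.0002 F [-1.7  0.6  6.1]
rot [-0.03 -0.05  0.03] 0.1 shift [ 0.0093 -0.0032 -0.0036] 0.011
```

View pics/w12.png

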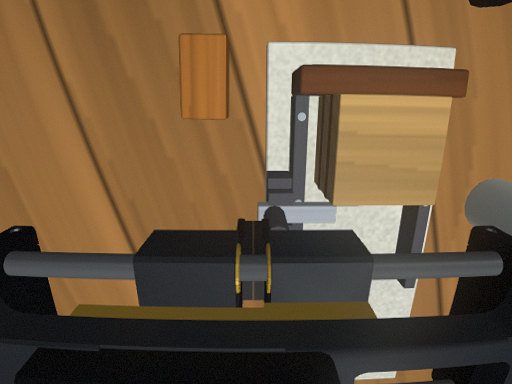

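View pics/s12.png

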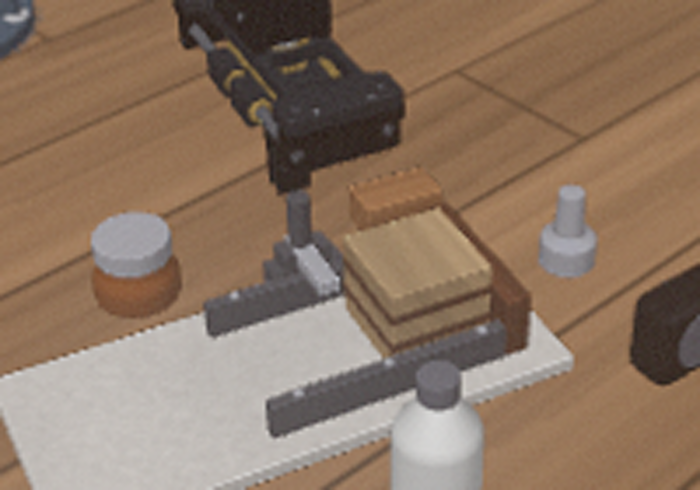

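jog_arm(
  increments=[
    [[0, 0, 0, 0.0025, -0.0009, 0, 1], [0, 0, 0, 0.005, -0.0016, 0, 1], [0, 0, 0, 0.0065, -0.002, 0, 1], [0, 0, 0, 0.0075, -0.0023, 0, 1]],
  ],
)

```text
time: 14.35
position: [0.5237, 0.0119, 0.066]
tool_rot: [0.426, -0.564, 0.565, -0.427]
ft_force: [-1.8, 0.9, 4.0]
grip_width: 0.0006
```

```bash
python3 go.py 45 76 0.062 -15.81; python3 - <<'E'
from rig import *
from h import *
i=camera_info('wrist');im=camera('wrist');print(get_obs()['ft_force'])
cv2.imwrite("pics/w13.png",im[:,:,::-1])
im=camera('side');cv2.imwrite("pics/sd13.png",cv2.resize(im[120:280,190:370,::-1],None,fx=3.5,fy=3.5,interpolation=cv2.INTER_CUBIC))
E
```

```text
t 14.35 pos rack [45.5 76.4] z 0.066 w 0.0006 F [-1.8  0.9  4. ]
rot [0.   0.11 0.04] 0.1 shift [ 0.0003 -0.0006 -0.004 ] 0.004
[-0.86749834  1.09790097  4.22649574]
```

View pics/sd13.png

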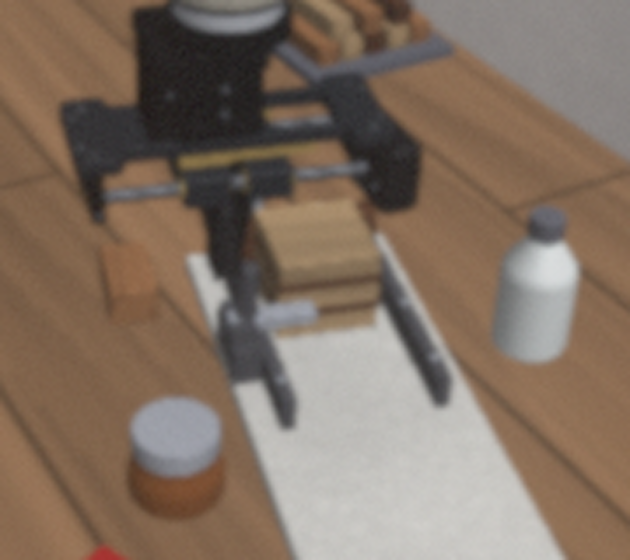

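jog_arm(
  increments=[
    [[0, 0, 0, 0.001, -0.0003, 0, 1], [0, 0, 0, 0.0019, -0.0005, 0, 1]],
  ],
)

```text
time: 14.65
position: [0.5257, 0.0113, 0.066]
tool_rot: [0.426, -0.564, 0.565, -0.427]
ft_force: [-1.2, 0.8, 3.9]
grip_width: 0.0
```

jog_arm(
  increments=[
    [[0, 0, 0, 0.001, -0.0003, 0, 1], [0, 0, 0, 0.0019, -0.0005, 0, 1]],
  ],
)

```text
time: 14.85
position: [0.5277, 0.0108, 0.066]
tool_rot: [0.426, -0.564, 0.565, -0.427]
ft_force: [-1.7, 0.8, 4.6]
grip_width: 0.0006
```

```bash
python3 go.py 45 76 0.062 -15.81; python3 - <<'E'
from rig import *
from h import *
i=camera_info('wrist');im=camera('wrist')
cv2.imwrite("pics/w14.png",cv2.resize(im[:,:,::-1],(800,600)))
E
```

```text
t 14.85 pos rack [45.5 72.2] z 0.066 w 0.0006 F [-1.7  0.8  4.6]
rot [0.01 0.12 0.04] 0.1 shift [-0.0038  0.0005 -0.004 ] 0.005
```

View pics/w14.png

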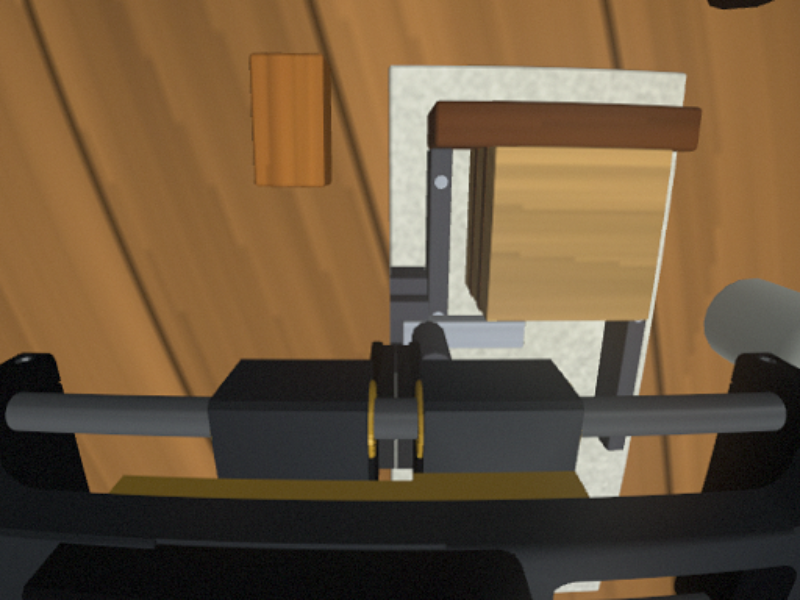

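```bash
python3 - <<'E'
from rig import *
from h import *
i=camera_info('wrist');S=800/512
for p,z in [((523,322),.049),((523,346),.049),((432,327),.087)]: print(torack(onz(i,[(p[0]/S,p[1]/S)],z)))
print('expected full: tip y ~',53-(98-48))
E
```

```text
[[50.81472792 11.54459103]]
[[38.57418174 10.52795293]]
[[62.72310865 57.95826337]]
expected full: tip y ~ 3
```

jog_arm(
  increments=[
    [[0, 0, 0, 0.001, -0.0003, 0, 1], [0, 0, 0, 0.0019, -0.0005, 0, 1]],
  ],
)

```text
time: 15.1
position: [0.5299, 0.0102, 0.066]
tool_rot: [0.426, -0.564, 0.565, -0.427]
ft_force: [-1.1, 0.7, 4.2]
grip_width: 0.0
```

jog_arm(
  increments=[
    [[0, 0, 0, 0.001, -0.0003, 0, 1], [0, 0, 0, 0.0019, -0.0005, 0, 1], [0, 0, 0, 0.0028, -0.0008, 0, 1], [0, 0, 0, 0.0034, -0.001, 0, 1]],
  ],
)

```text
time: 15.5
position: [0.5314, 0.0097, 0.0658]
tool_rot: [-0.427, 0.565, -0.564, 0.426]
ft_force: [-4.8, 1.5, 7.4]
grip_width: 0.0006
```

jog_arm(
  increments=[
    [[0, 0, 0, 0.001, -0.0003, 0, 1], [0, 0, 0, 0.0014, -0.0004, 0, 1]],
  ],
)

```text
time: 15.7
position: [0.5313, 0.0097, 0.0658]
tool_rot: [-0.427, 0.566, -0.563, 0.425]
ft_force: [-3.4, 1.4, 8.0]
grip_width: 0.0004
```

jog_arm(
  increments=[
    [[0, 0, 0, 0.0008, -0.0002, 0, 1], [0, 0, 0, 0.0012, -0.0003, 0, 1]],
  ],
)

```text
time: 15.9
position: [0.5312, 0.0098, 0.0658]
tool_rot: [-0.428, 0.566, -0.562, 0.425]
ft_force: [-3.8, 0.9, 7.3]
grip_width: 0.0006
```

```bash
python3 go.py 45 76 0.062 -15.81; python3 - <<'E'
from rig import *
from h import *
i=camera_info('wrist');im=camera('wrist')
cv2.imwrite("pics/w15.png",cv2.resize(im[:,:,::-1],(800,600)))
E
```

```text
t 15.9 pos rack [45.5 68.6] z 0.0658 w 0.0006 F [-3.8  0.9  7.3]
rot [-0.12 -0.44  0.04] 0.5 shift [-0.0072  0.0015 -0.0038] 0.008
```

View pics/w15.png

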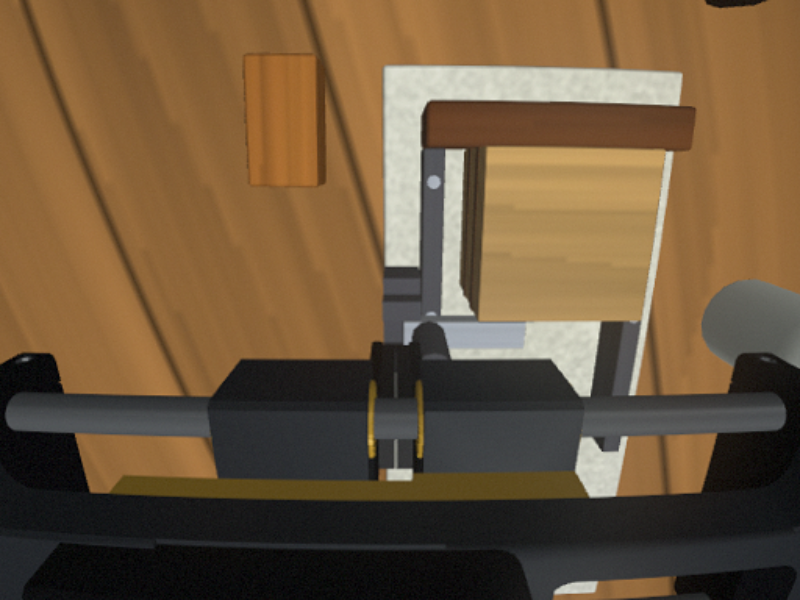

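```bash
python3 - <<'E'
from rig import *
from h import *
i=camera_info('wrist');S=800/512
for p,z in [((525,322),.049),((525,347),.049)]: print(torack(onz(i,[(p[0]/S,p[1]/S)],z)))
im=camera('scene');cv2.imwrite("pics/s15.png",cv2.resize(im[120:260,150:350,::-1],None,fx=4,fy=4,interpolation=cv2.INTER_CUBIC))
E
```

```text
[[51.10058173  7.66464981]]
[[38.39105907  6.59151642]]
```

View pics/s15.png

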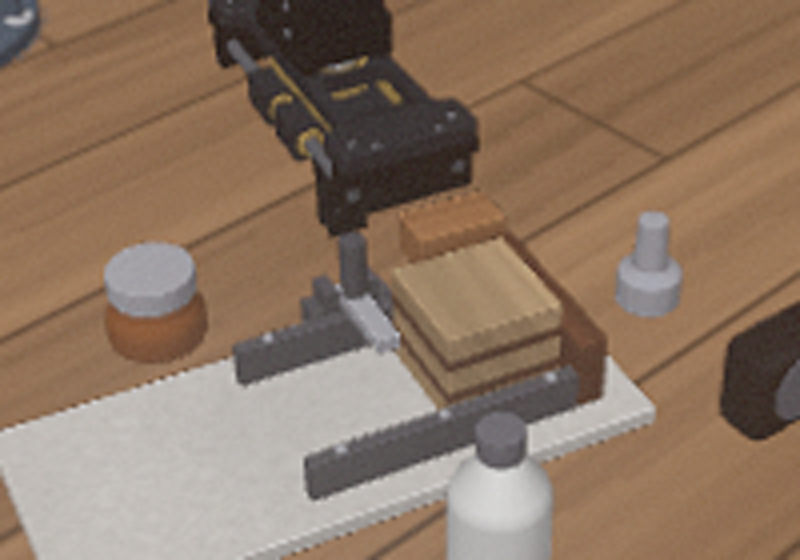

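jog_arm(
  increments=[
    [[0, 0, 0, 0.0015, -0.0004, -0.001, 1], [0, 0, 0, 0.003, -0.0008, -0.001, 1], [0, 0, 0, 0.0045, -0.0013, -0.001, 1], [0, 0, 0, 0.0045, -0.0013, -0.001, 1]],
  ],
)

```text
time: 16.4
position: [0.5315, 0.0097, 0.0657]
tool_rot: [-0.43, 0.569, -0.559, 0.423]
ft_force: [-9.3, 2.7, 17.5]
grip_width: 0.0004
```

```bash
python3 go.py 45 76 0.062 -15.81
```

```text
t 16.4 pos rack [45.5 68.3] z 0.0657 w 0.0004 F [-9.3  2.7 17.5]
rot [-0.23 -0.93  0.03] 1.0 shift [-0.0076  0.0016 -0.0037] 0.009
```

jog_arm(
  increments=[
    [[0, 0, 0, -0.005, 0.0014, 0, 1], [0, 0, 0, -0.015, 0.004, 0, 1], [0, 0, 0, -0.03, 0.008, 0, 1], [0, 0, 0, -0.04, 0.011, 0.04, 1], [0, 0, 0, -0.04, 0.011, 0.08, 1], [0, 0, 0, -0.03, 0.0, 0.12, 1], [0, 0, 0, 0.0, -0.04, 0.16, 1], [0, 0, 0, 0.03, -0.07, 0.18, 1]],
  ],
)

```text
time: 17.2
position: [0.555, -0.0536, 0.2426]
tool_rot: [-0.43, 0.568, -0.56, 0.423]
ft_force: [0.1, 0.2, -0.8]
grip_width: 0.0002
```

jog_arm(
  increments=[
    [[0, 0, 0, 0.02, -0.01, 0.02, 1], [0, 0, 0, 0.02, -0.01, 0.02, 1]],
  ],
)

```text
time: 17.4
position: [0.5795, -0.0664, 0.2651]
tool_rot: [-0.428, 0.566, -0.563, 0.425]
ft_force: [-0.1, -0.6, -0.3]
grip_width: 0.0007
```

```bash
python3 - <<'E'
from rig import *
from h import *
import pickle
i=camera_info('wrist');im=camera('wrist');pickle.dump((i,im),open('w16.pkl','wb'));print(blank(i,im),get_obs()['position'],get_obs()['ft_force'])
p=proj(i,[[*toworld(45,53),.087],[*toworld(45,98),.087],[*toworld(45,3),.049],[*toworld(45,48),.049]]);print(p)
x,y=p[0].astype(int); cr=im[y-40:y+40,x-40:x+80,::-1];print(x-40,y-40);cv2.imwrite('pics/cr16.png',cv2.resize(cr,None,fx=6,fy=6,interpolation=cv2.INTER_CUBIC))
cv2.imwrite("pics/w16.png",cv2.resize(im[:,:,::-1],(800,600)))
E
```

```text
(((94.8256607055664, -0.17541885375976562), (69.51101684570312, 69.27796173095703), 0.15120503306388855), array([[ 59.978855,  34.371723],
       [ 60.161686, -34.906002],
       [129.67247 , -34.72256 ],
       [129.48964 ,  34.555164]], dtype=float32)) [ 0.57596309 -0.06452537  0.26273726] [-1.10475436  1.02916531 -0.86349664]
[[211.17674522 118.90292179]
 [174.66067603 119.21224939]
 [252.35178497 117.28602577]
 [218.92356077 117.38873765]]
171 78
```

View pics/w16.png

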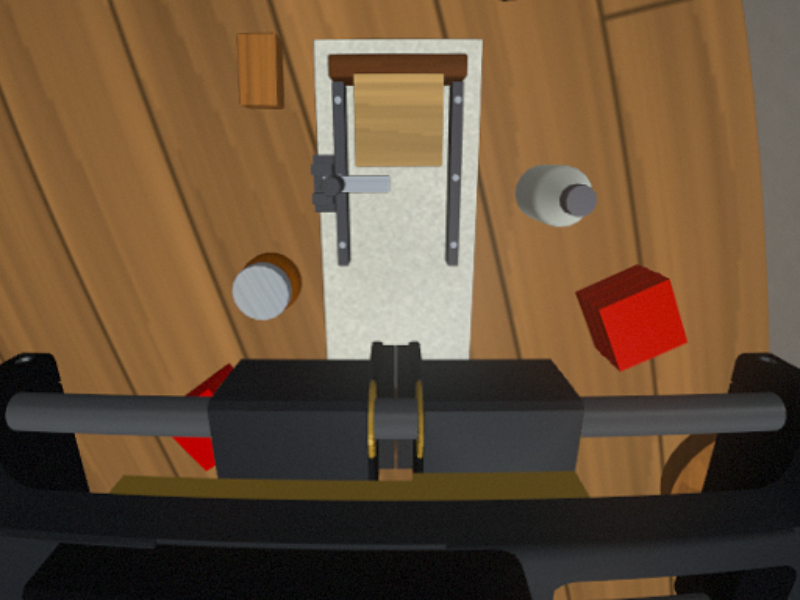

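View pics/cr16.png

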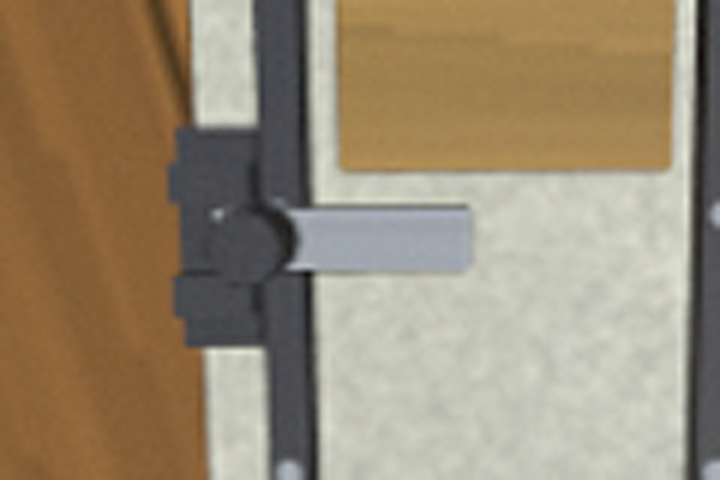

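jog_arm(
  increments=[
    [[0, 0, 0, 0, 0, 0, 1], [0, 0, 0, 0, 0, 0, 1], [0, 0, 0, 0, 0, 0, 1]],
  ],
)

```text
time: 17.75
position: [0.5743, -0.0634, 0.2613]
tool_rot: [-0.43, 0.568, -0.559, 0.423]
ft_force: [0.7, 0.2, -1.1]
grip_width: 0.0004
```

```bash
python3 - <<'E'
from rig import *
from h import *
i=camera_info('wrist');im=camera('wrist');print(blank(i,im)[0],get_obs()['ft_force'])
hsv=cv2.cvtColor(im,cv2.COLOR_RGB2HSV)
im=camera('scene');cv2.imwrite("pics/s17.png",cv2.resize(im[120:320,70:370,::-1],None,fx=2.6,fy=2.6,interpolation=cv2.INTER_CUBIC))
E
```

```text
((94.89390563964844, -0.4715461730957031), (68.86795806884766, 69.54566192626953), 0.024839477613568306) [-0.38582366  0.63060995 -0.64339838]
```

View pics/s17.png

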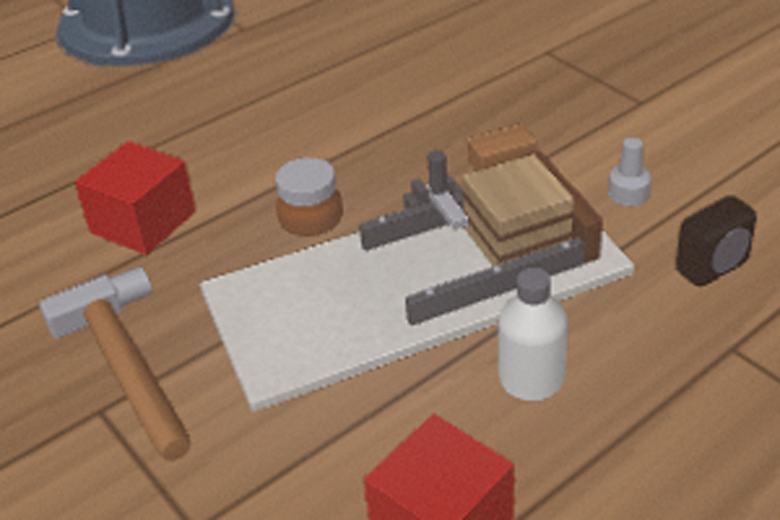

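The scene view shows the blank flush at the stop, the keeper across behind it, and the other things apparently where they were.

```bash
python3 -c "
from rig import *
print(hand_in())"
```

```text
the job is handed in; nothing more can be done
None
```

The blank sits squarely against the end stop and the keeper is fully across behind it; I handed the job in at about 18 s of the 58 s.

- **Blank:** I squared and centred it on the apron with a two-finger sideways push. Then I pushed it down the lane from behind, with the fingertips kept above the rail tops. The last check put its centre at rack (94.9, -0.5) mm, turned under 0.2°, with about 10.5 mm clear of each rail. The push force rose to about 8 N with no further movement, so it is seated.
- **Keeper:** I pushed the knob with the closed fingers until it stopped dead at about 9 N. The picture puts the knob at rack y ≈ 51–53 mm, where fully across is 53 mm.
- **Other things:** the final pictures show them apparently where they started, and the arm ended clear of everything.

**What disagreed:**
- **Bolt tip:** it measured about 4 mm short of where I first guessed. That guess assumed the knob stands 8 mm in from the bolt's outer end; the hard stop and the knob position both say the keeper is home.
- **Upward force:** while pushing the knob the tool felt 4 to 17 N upwards. I put this down to the tapered finger backs riding on the knob's top edge.

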